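# Tip a filament spool flat in the dryer and push it home

## Task

The blue filament spool stands on its rim between the two orange chocks of one bay of the filament dryer. Push near its top to tip it over onto the bay's plate, away from the robot, so that it lies flat, then push it straight along the plate until it rests against both steel stop pins of that same bay. Only push it, never lift or carry it; leave the red spool standing and everything else undisturbed.

Things in the scene. Friction and masses are not known exactly. Their poses are not given: they have to be found in the camera images.
- dryer: Open dryer base, fixed: grey plate, top face 14 mm above the table, x -130 to +175, y -200 to +200 mm. Origin at table height between the bays; x points away from the robot along the bays, y left, z up. Bay centre lines at y = +95 and -95. Two orange chocks per bay, 12 mm high, x -112 to -78, 79 mm apart, flank a standing spool. Black housing, 50 mm high, at x +125 to +175.
- home_left (a point): Point on the left bay's plate (dryer x = +46.3, y = +95 mm), under the centre of a flat-lying spool that touches both stop pins. The bay's two steel stop pins, 12 mm in diameter and 34 mm high, stand 58.7 mm further along the dryer's x, 40 mm to either side.
- home_right (a point): The same point of the right bay (dryer x = +46.3, y = -95 mm), with its own two stop pins.
- spool_blue: Blue filament spool, 130 mm across, 45 mm wide, black flanges, about 0.35 kg. Origin at its centre, x along its axis. Starts upright in either bay, centre at dryer x = -95 mm, 65 mm over the plate, axis along dryer x. About 1 N near the top tips it; past 20 degrees it falls by itself, x then pointing down, centre about 50 mm short of home, 22.5 mm over the plate. Slides under 1 to 3 N.
- spool_red: The same spool in red, standing in the other bay; must stay standing. Origin and axes as for the blue one. Which spool is in which bay varies.
- spool_white: Spool of white filament, 130 mm in diameter, 45 mm thick, lying flat on the table to the left. Origin at its centre. Leave alone.
- glue_stick: White glue stick with orange cap, 28 mm in diameter, 95 mm tall, standing to the left of the dryer. Origin at the centre of its underside. Leave alone.
- alcohol: White bottle with blue cap, 60 mm in diameter, 170 mm tall, standing to the right. Origin at the centre of its underside. Leave alone.
- scraper: Print scraper (spatula) lying on the table to the right. Leave alone.
- bracket: Green printed L-bracket, 60 x 40 x 46 mm, to the right of the dryer. Origin at the centre of its underside. Leave alone.
- nozzle_pot: Aluminium cup, 56 mm in diameter, 50 mm tall, standing to the left. Origin at the centre of its underside. Leave alone.
Mind the look-alikes: they are no part of the job. What is shaped like the spool_blue but turquoise is not meant. Leave any turquoise look-alike of the spool_red alone.

How it is judged:
By the outcome, as a careful person would: the job done as asked, in the order asked, and still so for the second after the job is handed in, with the robot touching nothing.
It also fails if it takes over 43 s, if anything falls off the work surface, if the arm or the gripper's body presses on something with over 40 N, if the wrist force passes 120 N, or if a joint passes its speed limit or range.

## Robot

A 6-joint arm with a two-finger parallel gripper is mounted at the origin on the work surface. World frame = base frame: x ahead of the robot, y to its left, z up, the work surface at z = 0. Lengths are in mm, angles in degrees, forces in N, time in s.
With the tool pointing down it reaches from about 300 to 850 mm from the base axis. Payload 4.2 kg.
Tool frame: the origin (TCP) lies at the very end of the fingers, on their centre line; the grasp point (between the pads) lies 19 mm behind it (env.hold_point_z is the distance from the TCP to the grasp point, in mm); z points along the fingers, y is the line along which they close (so a half turn about z gives the same grasp; the last joint's range is limited). The gripper opens to 91 mm and grips with 3 to 60 N. Pads are 32 mm wide; open, the fingers measure 118 mm over their backs; the gripper's body (76 mm by 178 mm) begins 60 mm behind the grasp point.
Start: joints at [-69.385, 18.312, 89.639, -0, 72.044, -1.146], TCP at [213.177, -534.04, 213.976] pointing down, gripper open.
Joint ranges: [-177.97, 177.97], [-48.28, 115.42], [12.27, 149.76], [-77.06, 257.06], [2.81, 150.46], [-146.56, 146.56]. Speed limits (degrees/s): [147.25, 147.25, 180, 180, 180, 180].

## Interface

Orientations are given as a 3x3 rotation matrix whose columns are the frame's x, y, z axes.
In Python, from plant import status, eyes, env gives the robot as it stands.
- The arm moves only by the tool servo_tool, never from a script. Its argument "rows" is a list of rows, each a list of 3 entries, a list of its own where there are three numbers: the shift along the world's x, y, z in m, then the turn about the world's z in degrees, then the opening, from 0 (shut) to 1 (fully open). In form: [[[x, y, z], yaw, hand], ...]. A call has 1 to 20 rows; each row is the pose to reach, as a shift and turn from the pose commanded when the call began; what a row does not reach only later rows make up. A row lasts 1/12 s, in which the tool goes at most 41.7 mm and 7.16 degrees, less where a joint would pass 70% of its speed; a pose out of reach is approached as far as the arm can. A call with a gripper value outside its range is refused whole. The fingers move at their own pace and stop on an object; "newtons" is the grip in N (left out, the last holds). Time passes only in rows, so rows that repeat a pose let the fingers close. It gives the time, the measured TCP pose, the force, the opening and the grip force at its end, in the units of the state.
- status.read_state(): the state, without advancing time (a new reading comes with each control period).
- eyes.camera(name): name is "scene" or "top"; returns a dict with "pixels" (480x640x3 uint8, red, green, blue), "range_z" (480x640 float32, mm along the optical axis (not along the pixel's ray), 0 where there is no reading), "mtx" (3x3 intrinsics, pixels), "R" (3x3) and "t" (3): a world point X has camera coordinates R X + t. Camera axes: x right, y down, z forward; pixel columns grow to the right and rows downward; lengths in mm; the calibration is good to about 2 mm. A picture is of the moment at which its call begins.
- env.finish_job(): hands the job in; it is judged then, once.
Trained networks look in a picture, given as the dict that the camera call returned (one of the last four; its "shot" number tells which), for a name from the list of things; names that differ only in an ending like _2 or _b are one class to them, and where a whole thing is asked for, a point or a joint stands for the part that bears it (a point fixed in the world has none). Each returns a list of dicts, best first, with "confidence" (0 to 1); they miss things now and then, are a little off and sometimes report something else, mostly with a low value. They report only what shows in the picture. A call takes as long as a camera call. They do not tell look-alikes from the thing itself.
- eyes.trace(picture, thing): "pixels" (480x640 bool, what is visible of it).
- eyes.tip_of(picture, thing): "point" ([x, y, z] in mm, in world coordinates, good to about 4 mm: a listed point, or the origin of a listed thing).
The state is a dict: "time": time; "q": joint angles; "joint_vel": joint speeds; "joint_torque": joint torques, N m; "ee_pos": TCP position; "ee_rot": TCP orientation; "ft_force": force on the tool from outside, world axes, zero at the start; "torque": the same for the moment, N m; "opening": opening from 0.0 (shut) to 1.0 (fully open); "gripper_force": force on a finger pad.
Only numpy, scipy, OpenCV 4.12 (cv2) and the standard library are available. Lean on these libraries where they do the work, as an engineer would, in place of code of your own. Each camera call takes 0.05 s, during which the arm holds its last target. There are 200 camera calls.

## Working session

There is one attempt and no reset: what is moved stays moved. The work goes in short steps, Python scripts to look and compute and a tool call to move; the robot and the scene stay as the last step left them, time stands still between calls to the robot, and variables do not carry over. Pictures are saved under pics/ and viewed, at most 10 in all, crops included, and the job is handed in when it is done.

Besides the shell and the picture viewer there is one more tool, called after "Call:" as a command line: name --argument value ..., lists and objects as JSON in quotes. servo_tool: Moves the arm, as the interface text tells. Its arguments: {"type":"object","properties":{"rows":{"type":"array"},"newtons":{"type":"number"}},"required":["rows"]}

```bash
mkdir -p pics; cat > h.py <<'E'
import numpy as np,cv2
from plant import status,eyes,env
def save(p,n): cv2.imwrite('pics/'+n,cv2.cvtColor(p['pixels'],cv2.COLOR_RGB2BGR))
def px(p,X):
    c=p['R']@np.array(X,float)+p['t']; u=p['mtx']@c; return (u[:2]/u[2]).round()
def world(p,m):
    v,u=np.nonzero(m&(p['range_z']>0)); z=p['range_z'][v,u]
    c=np.linalg.inv(p['mtx'])@np.stack([u*z,v*z,z]); return ((c-np.array(p['t']).reshape(3,1)).T@p['R'])
E
python3 - <<'E'
from h import *
for n in ['top','scene']:
    p=eyes.camera(n); save(p,n+'0.png')
    for t in ['dryer','home_left','home_right','spool_blue','spool_red','spool_white']:
        for d in eyes.tip_of(p,t)[:3]: print(n,t,np.round(d['point']),round(d['confidence'],2),px(p,d['point']))
s=status.read_state();print(s['time'],s['ee_rot'],s['opening'])
E
```

```text
top dryer [572. -77.  -0.] 0.56 [347. 233.]
top dryer [ 600. -179.   13.] 0.27 [385. 221.]
top home_left [632.  14.  13.] 0.79 [313. 212.]
top home_right [ 598. -176.   18.] 0.71 [384. 221.]
top spool_blue [ 306. -360.   67.] 0.96 [465. 329.]
top spool_blue [ 456. -148.   83.] 0.89 [378. 271.]
top spool_red [567. 249.  64.] 0.73 [223. 234.]
top spool_red [492.  38.  75.] 0.65 [304. 260.]
top spool_white [466. 498.  26.] 0.9 [131. 277.]
top spool_white [ 638. -354.    2.] 0.18 [449. 206.]
scene dryer [570. -73.  -1.] 0.58 [297. 260.]
scene dryer [ 634. -347.    3.] 0.2 [198. 256.]
scene home_left [632.  11.  16.] 0.64 [319. 279.]
scene home_right [ 602. -172.   14.] 0.86 [259. 258.]
scene spool_blue [ 464. -156.   80.] 0.79 [280. 209.]
scene spool_blue [ 306. -363.   63.] 0.74 [236. 170.]
scene spool_red [570. 251.  66.] 0.91 [415. 268.]
scene spool_red [496.  33.  80.] 0.64 [341. 229.]
scene spool_white [462. 494.  26.] 0.61 [509. 267.]
scene spool_white [ 628. -475.    0.] 0.17 [159. 246.]
0.7 [[ 9.28740260e-01  3.70731072e-01  4.79220669e-05]
 [ 3.70731075e-01 -9.28740250e-01 -1.35273246e-04]
 [-5.64284332e-06  1.43399909e-04 -9.99999990e-01]] 0.9940527299790382
```

View pics/top0.png

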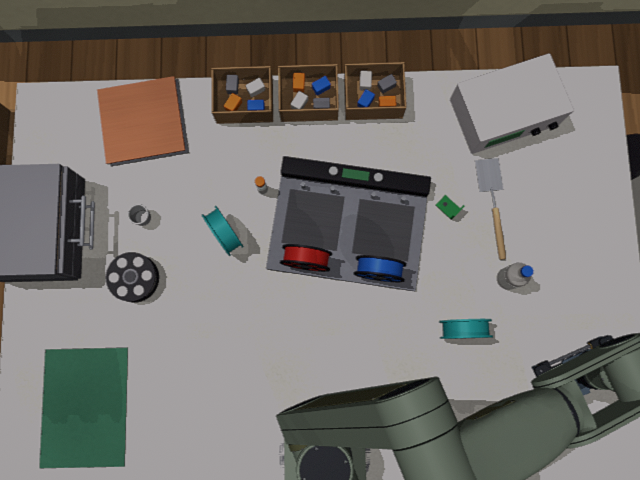

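View pics/scene0.png

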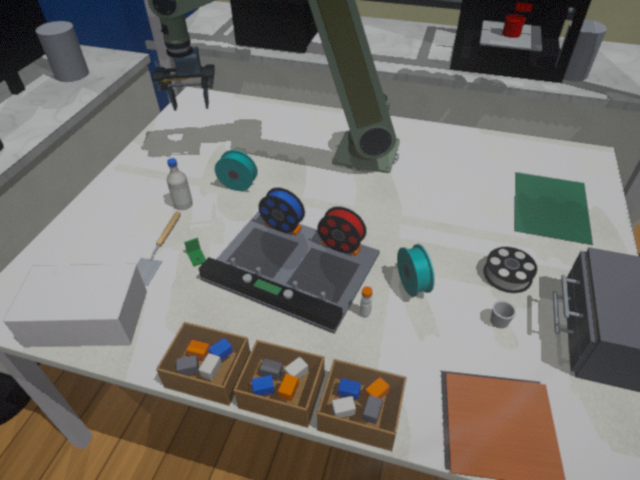

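The scene: the blue spool in the right bay is at top (380,268) / scene (281,210). Red is in the left bay at top (305,257). The look-alikes are turquoise, at top (466,329) and (223,230), and there are blue blocks in the bins. By colour and position I choose the one at (380,268). Next I'll fit the dryer pose from the depth of its housing and check a crop.

```bash
python3 - <<'E'
from h import *
p=eyes.camera('top')
im=p['pixels']
W=world(p,np.ones((480,640),bool))
near=(abs(W[:,0]-590)<220)&(abs(W[:,1]+80)<260)
def rect(lo,hi,name,sel):
    q=W[sel&(W[:,2]>lo)&(W[:,2]<hi)]
    r=cv2.minAreaRect(q[:,:2].astype(np.float32)); print(name,len(q),np.round(q[:,2].mean(),1),r); return r
h=near&((W[:,0]-590)*.985-(W[:,1]+80)*.169>90)
rect(40,60,'housing',h)
d=near&(abs((W[:,0]-580)*.169+(W[:,1]+77)*.985)<225)
rect(9,20,'plate',d)
m=eyes.trace(p,'spool_blue')
for k in m[:3]:
    q=world(p,k['pixels']); print('mask',k['confidence'],np.round(q.mean(0)),im[k['pixels']].mean(0).round())
    q=q[(q[:,2]>110)]; 
    if len(q)>10: print('  top strip',cv2.minAreaRect(q[:,:2].astype(np.float32)),q[:,2].max())
# overlay model
th=np.radians(-9.7);D=np.array([571.,-77]);ex=np.array([np.cos(th),np.sin(th)]);ey=np.array([-ex[1],ex[0]])
im2=im.copy()
big=cv2.resize(im2[140:300,255:445],None,fx=4,fy=4,interpolation=cv2.INTER_CUBIC)
def pt(x,y,z):
    u=px(p,[*(D+x*ex+y*ey),z]); return tuple(int(a) for a in ((u-[255,140])*4))
for X in [(-130,-200,14),(-130,200,14),(175,-200,50),(175,200,50),(125,-200,50),(125,200,50),(105,-135,48),(105,-55,48),(105,135,48),(105,55,48),(46.3,-95,14),(-95,-95,144)]: cv2.circle(big,pt(*X),4,(255,255,0),-1)
big=cv2.resize(big,(700,590)); cv2.imwrite('pics/crop1.png',big[:,:,::-1])
E
```

```text
housing 2768 50.9 ((713.0621948242188, -98.51979064941406), (400.8880920410156, 69.00743865966797), 80.17131042480469)
plate 10037 14.8 ((593.0042724609375, -79.031982421875), (450.3819274902344, 497.5167236328125), 80.89579010009766)
mask 0.69 [ 307. -352.  111.] [ 33. 110. 111.]
  top strip ((307.8203125, -358.9716491699219), (99.24873352050781, 43.51546096801758), 89.4171142578125) 137.71708657202296
mask 0.63 [ 460. -149.  116.] [25. 47. 87.]
  top strip ((463.4758605957031, -150.11228942871094), (116.06536865234375, 47.208465576171875), 79.88461303710938) 149.51634210925167
```

View pics/crop1.png

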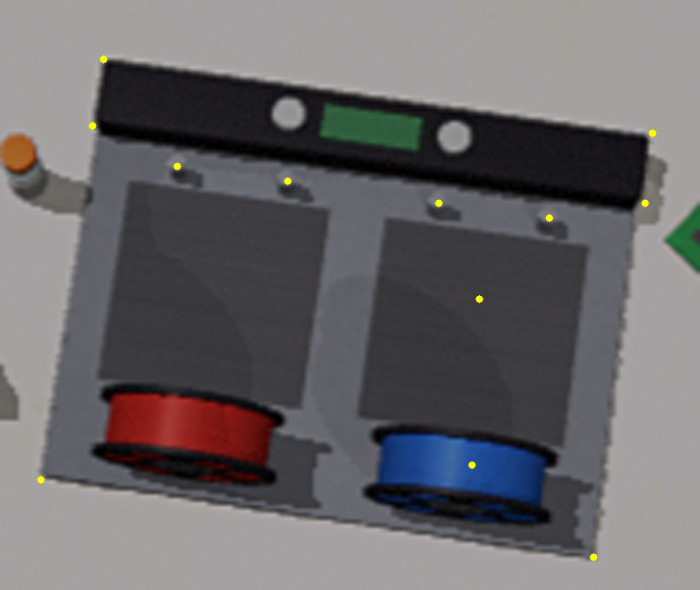

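The crop shows the blue spool at (462,465) px. The model overlay (dryer at (571,−77), yaw −9.7°) lands on the pins and corners. So the bay line is (555+.986x, −170.6−.1685x). I'll move to x=−165, behind the spool, staying high.

Call:
servo_tool --rows '[[[0.179, 0.391, 0], -31.5, 0.5], [[0.179, 0.391, 0], -31.5, 0.5], [[0.179, 0.391, 0], -31.5, 0.5], [[0.179, 0.391, 0], -31.5, 0.5], [[0.179, 0.391, 0], -31.5, 0.5], [[0.179, 0.391, 0], -31.5, 0.5], [[0.179, 0.391, 0], -31.5, 0.5], [[0.179, 0.391, 0], -31.5, 0.5], [[0.179, 0.391, 0], -31.5, 0.5], [[0.179, 0.391, 0], -31.5, 0.5], [[0.179, 0.391, 0], -31.5, 0.5], [[0.179, 0.391, 0], -31.5, 0.5], [[0.179, 0.391, 0], -31.5, 0.5], [[0.179, 0.391, -0.04], -31.5, 0.5], [[0.179, 0.391, -0.07], -31.5, 0.5], [[0.179, 0.391, -0.092], -31.5, 0.5], [[0.179, 0.391, -0.092], -31.5, 0.5], [[0.179, 0.391, -0.092], -31.5, 0.5]]'

```text
time: 2.3
ee_pos: [391.3, -144.1, 121.6]
ee_rot: [[0.985, -0.171, -0.002], [-0.171, -0.985, 0.0], [-0.002, 0.0, -1.0]]
ft_force: [-0.1, 0.1, 0.6]
opening: 0.504
gripper_force: 0.0
```

Call:
servo_tool --rows '[[[0.008, -0.0013, 0], 0, 0.5], [[0.016, -0.0027, 0], 0, 0.5], [[0.024, -0.004, 0], 0, 0.5], [[0.028, -0.0048, 0], 0, 0.5], [[0.032, -0.0055, 0], 0, 0.5], [[0.036, -0.0061, 0], 0, 0.5], [[0.04, -0.0068, 0], 0, 0.5], [[0.044, -0.0075, 0], 0, 0.5], [[0.048, -0.0082, 0], 0, 0.5], [[0.052, -0.0089, 0], 0, 0.5], [[0.056, -0.0095, 0], 0, 0.5], [[0.06, -0.0102, 0], 0, 0.5], [[0.064, -0.0109, 0], 0, 0.5], [[0.068, -0.0116, 0], 0, 0.5], [[0.072, -0.0122, 0], 0, 0.5], [[0.076, -0.0129, 0], 0, 0.5], [[0.08, -0.0136, 0], 0, 0.5], [[0.08, -0.0136, 0], 0, 0.5]]'

```text
time: 3.8
ee_pos: [473.2, -156.9, 122.0]
ee_rot: [[0.986, -0.169, 0.001], [-0.169, -0.986, -0.0], [0.001, 0.0, -1.0]]
ft_force: [0.5, 0.4, 0.1]
opening: 0.5
gripper_force: 0.0
```

```bash
python3 - <<'E'
from h import *
p=eyes.camera('scene'); save(p,'scene1.png')
cv2.imwrite('pics/s1.png',cv2.resize(p['pixels'][120:340,170:430,::-1],None,fx=2.5,fy=2.5))
for d in eyes.tip_of(p,'spool_blue')[:3]: print(d)
E
```

```text
{'point': [305.5, -363.7, 59.8], 'confidence': 0.75}
{'point': [560.4, -169.3, 35.9], 'confidence': 0.64}
{'point': [434.3, -494.2, -0.7], 'confidence': 0.61}
```

View pics/s1.png

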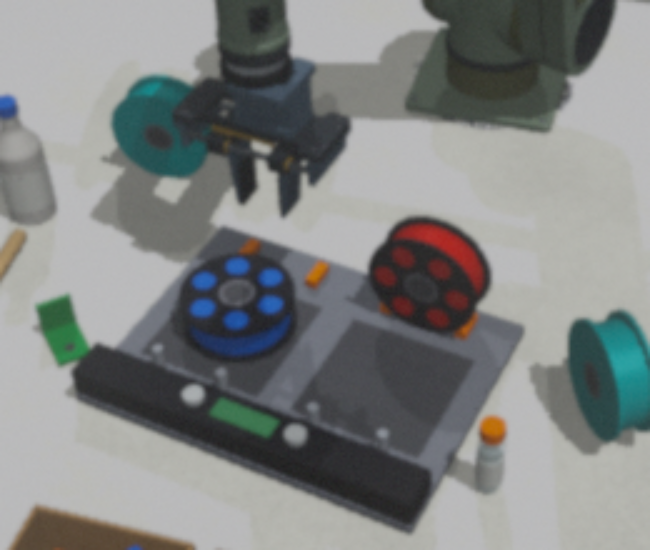

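The blue spool lies flat at crop (238,300), the gripper is clear and red still stands at (430,275). I'll back off, go down behind it, and push in the next call.

Call:
servo_tool --rows '[[[-0.012, 0.002, 0], 0, 0.5], [[-0.022, 0.0037, -0.01], 0, 0.5], [[-0.022, 0.0037, -0.03], 0, 0.5], [[-0.022, 0.0037, -0.05], 0, 0.5], [[-0.022, 0.0037, -0.07], 0, 0.5], [[-0.022, 0.0037, -0.085], 0, 0.5], [[-0.022, 0.0037, -0.09], 0, 0.5], [[-0.022, 0.0037, -0.09], 0, 0.5], [[-0.022, 0.0037, -0.09], 0, 0.5]]'

```text
time: 4.65
ee_pos: [450.5, -153.1, 32.4]
ee_rot: [[0.986, -0.169, 0.0], [-0.169, -0.986, -0.0], [0.0, 0.0, -1.0]]
ft_force: [0.1, 0.2, 0.6]
opening: 0.498
gripper_force: 0.0
```

Call:
servo_tool --rows '[[[0.006, -0.001, 0], 0, 0.5], [[0.012, -0.002, 0], 0, 0.5], [[0.016, -0.0027, 0], 0, 0.5], [[0.02, -0.0034, 0], 0, 0.5], [[0.024, -0.0041, 0], 0, 0.5], [[0.028, -0.0048, 0], 0, 0.5], [[0.032, -0.0054, 0], 0, 0.5], [[0.036, -0.0061, 0], 0, 0.5], [[0.04, -0.0068, 0], 0, 0.5], [[0.044, -0.0075, 0], 0, 0.5], [[0.048, -0.0082, 0], 0, 0.5], [[0.052, -0.0088, 0], 0, 0.5], [[0.055, -0.0094, 0], 0, 0.5], [[0.058, -0.0099, 0], 0, 0.5], [[0.06, -0.0102, 0], 0, 0.5], [[0.06, -0.0102, 0], 0, 0.5], [[0.06, -0.0102, 0], 0, 0.5]]'

```text
time: 6.07
ee_pos: [510.7, -163.3, 32.1]
ee_rot: [[0.986, -0.169, 0.001], [-0.169, -0.986, -0.0], [0.001, 0.0, -1.0]]
ft_force: [0.4, -0.4, 0.0]
opening: 0.503
gripper_force: 0.0
```

```bash
python3 - <<'E'
from h import *
p=eyes.camera('scene'); save(p,'scene2.png')
cv2.imwrite('pics/s2.png',cv2.resize(p['pixels'][150:300,190:360,::-1],None,fx=4,fy=4,interpolation=cv2.INTER_CUBIC))
for d in eyes.tip_of(p,'spool_blue')[:3]: print(d)
E
```

```text
{'point': [301.3, -364.4, 61.0], 'confidence': 0.84}
{'point': [588.2, -179.1, 38.0], 'confidence': 0.7}
```

View pics/s2.png

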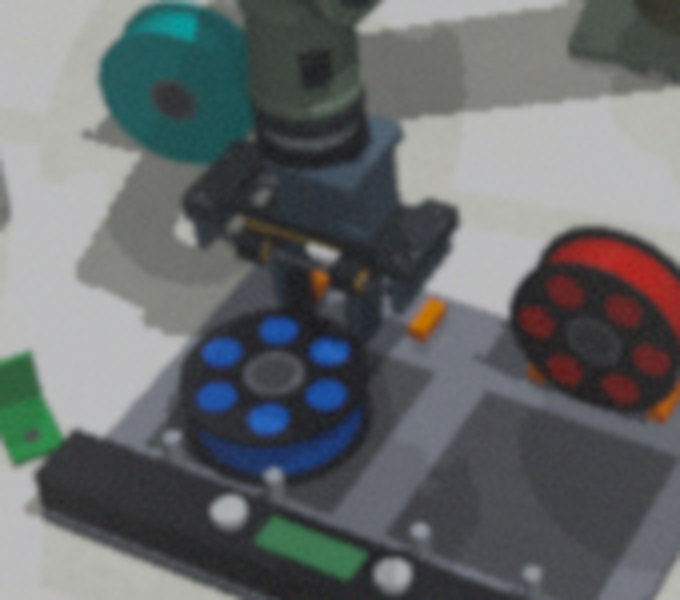

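The spool is flat at crop (273,390), with fingers behind it and a small gap to the pins at (172,440) and (273,475). About 14 mm to go, so I'll creep.

Call:
servo_tool --rows '[[[0.002, -0.0003, 0], 0, 0.5], [[0.004, -0.0007, 0], 0, 0.5], [[0.006, -0.001, 0], 0, 0.5], [[0.008, -0.0014, 0], 0, 0.5], [[0.01, -0.0017, 0], 0, 0.5], [[0.011, -0.0019, 0], 0, 0.5], [[0.012, -0.002, 0], 0, 0.5]]'

```text
time: 6.75
ee_pos: [522.3, -165.2, 32.0]
ee_rot: [[0.986, -0.169, -0.0], [-0.169, -0.986, -0.0], [-0.0, 0.0, -1.0]]
ft_force: [-1.1, -0.4, 1.3]
opening: 0.5
gripper_force: 0.8
```

Call:
servo_tool --rows '[[[0.001, -0.0002, 0], 0, 0.5], [[0.002, -0.0003, 0], 0, 0.5]]'

```text
time: 6.92
ee_pos: [523.2, -165.2, 31.8]
ee_rot: [[0.986, -0.169, -0.002], [-0.169, -0.986, 0.001], [-0.002, -0.0, -1.0]]
ft_force: [-4.7, 1.1, 2.1]
opening: 0.502
gripper_force: 2.4
```

Call:
servo_tool --rows '[[[0.0005, -0.0001, 0], 0, 0.5], [[0.001, -0.0002, 0], 0, 0.5]]'

```text
time: 7.08
ee_pos: [523.4, -165.1, 31.7]
ee_rot: [[0.986, -0.169, -0.004], [-0.169, -0.986, 0.001], [-0.004, -0.0, -1.0]]
ft_force: [-6.6, 1.5, 3.5]
opening: 0.502
gripper_force: 3.3
```

The force along the bay rises to about 6.8 N with almost no sideways part (0.4 N), so the spool is pressing on both pins. I'll retract and check.

Call:
servo_tool --rows '[[[-0.003, 0.0005, 0], 0, 0.5], [[-0.01, 0.0017, 0], 0, 0.5], [[-0.025, 0.0042, 0], 0, 0.5], [[-0.04, 0.0068, 0.01], 0, 0.5], [[-0.055, 0.0093, 0.04], 0, 0.5], [[-0.07, 0.0119, 0.08], 0, 0.5], [[-0.085, 0.0144, 0.12], 0, 0.5], [[-0.1, 0.0169, 0.16], 0, 0.5], [[-0.11, 0.0186, 0.18], 0, 0.5], [[-0.11, 0.0186, 0.18], 0, 0.5], [[-0.11, 0.0186, 0.18], 0, 0.5]]'

```text
time: 8.0
ee_pos: [415.8, -147.4, 213.5]
ee_rot: [[0.986, -0.169, 0.005], [-0.169, -0.986, -0.002], [0.006, 0.001, -1.0]]
ft_force: [0.2, 0.3, -1.1]
opening: 0.5
gripper_force: 0.0
```

```bash
python3 - <<'E'
from h import *
p=eyes.camera('top')
cv2.imwrite('pics/t3.png',cv2.resize(p['pixels'][160:300,260:440,::-1],None,fx=4,fy=4,interpolation=cv2.INTER_CUBIC))
W=world(p,np.ones((480,640),bool))
q=W[(abs(W[:,0]-600)<90)&(abs(W[:,1]+178)<90)&(W[:,2]>53)&(W[:,2]<65)]
c,r=cv2.minEnclosingCircle(q[:,:2].astype(np.float32)); d=np.array(c)-[555,-170.6]
print(len(q),c,r,'bay x,y',d@[.9857,-.1685],d@[.1685,.9857])
for n in ['scene','top']:
    p=eyes.camera(n); print([(np.round(d['point'],1),d['confidence']) for d in eyes.tip_of(p,'spool_blue')[:3]])
p=eyes.camera('scene')
cv2.imwrite('pics/s3.png',cv2.resize(p['pixels'][190:300,190:350,::-1],None,fx=5,fy=5,interpolation=cv2.INTER_CUBIC))
E
```

```text
1597 (625.6851806640625, -196.22862243652344) 95.53812408447266 bay x,y 73.9928054611206 -13.351680193786626
[(array([ 600.7, -177.5,   37.6]), 0.98), (array([ 301.9, -364.6,   60.8]), 0.86), (array([628.5, 482.7,  -2.1]), 0.39)]
[(array([ 594.1, -175.2,   37.3]), 0.81), (array([ 306.2, -359. ,   67. ]), 0.71)]
```

View pics/t3.png

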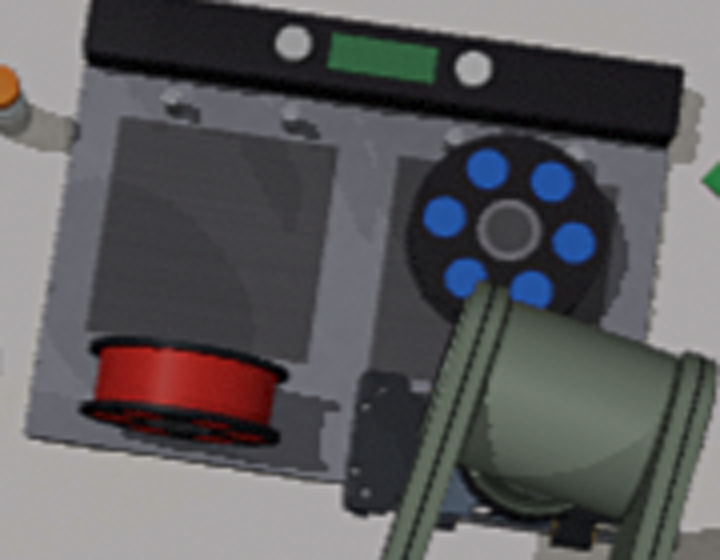

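View pics/s3.png

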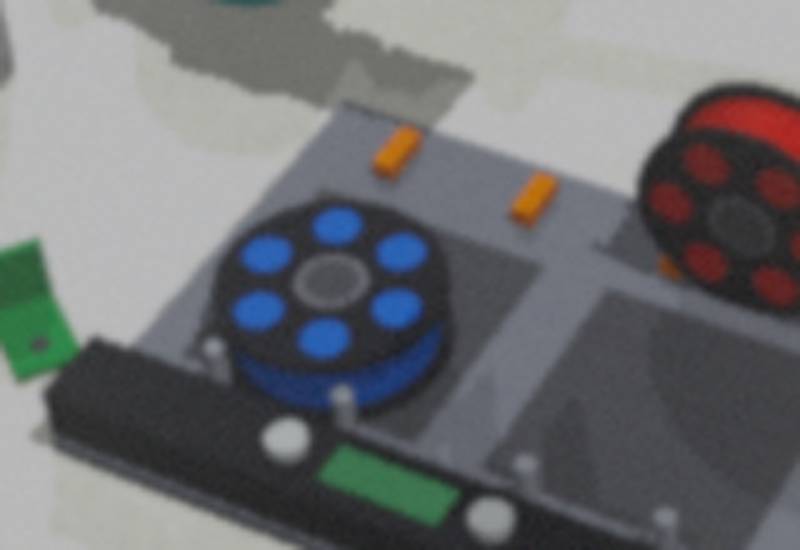

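The top crop shows the spool flat, with its hub at (510,230) and against the pins at (458,138) and (580,150). The scene crop shows both pins, (215,360) and (343,405), touching its rim. The measured centre (600.7,−177.5) agrees with home at (600.6,−178.4), and red is standing.

```bash
python3 -c "
from plant import env
print(env.finish_job())"
```

```text
the job is handed in; nothing more can be done
None
```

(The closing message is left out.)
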